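# Stack a flow cell on its guide pins

## Task

Assemble the small flow cell: thread the window-frame spacer over the two guide pins of the fixed cell base until it lies flat on the base, then thread the cover plate, hose ports upward, over the same pins until it lies flat on the spacer. Lower each plate down the pins rather than dropping it, and leave the bottle, tub and timer where they stand.

Things in the scene. Friction and masses are not known exactly. Their poses are not given: they have to be found in the camera images.
- cell_seat (a point): Centre of the level top face (seat) of the cell base, 45 mm above the worktop; z up, y along the block, x across. Two upright steel guide pins, 8 mm diameter, stand on it at y = -55 and +55 mm (x = 0), 35 mm tall; the last 10 mm taper to a blunt tip 2.4 mm across. The plates go centred here, y along y (or half turned); they overhang the block 7 mm on each long side.
- cell_base: The cell base, a fixed aluminium block 150 mm long (y), 36 mm wide (x); origin at the centre of its underside on the worktop, seat 45 mm above. Foot plate 70 mm wide (x), 150 mm long, 8 mm high with four bolt heads, tops 12 mm above the worktop; two hose stubs stick 12 mm out of the +x face, 26 mm up.
- spacer_center (a point): Centre (half-way up) of the loose spacer, a flat white plastic frame 150 mm long (its y), 50 mm wide (x), 12 mm thick (z), about 100 g, lying flat on the worktop at the start. 26 x 66 mm (x, y) window in the middle; a 12 mm round through hole at y = -55 and at y = +55 mm (x = 0). It may go on either way round.
- cover_center (a point): Centre of the 12 mm thick plate (half-way up it) of the loose cover: plain metal, 150 mm long (its y), 50 mm wide (x), no window, about 300 g, lying flat on the worktop at the start, ports up (z up). 12 mm round through holes at y = -55 and +55 mm (x = 0); two hose ports, 15 mm across, rise 14 mm above its top at y = -28 and +28 mm. May be half turned about the vertical.
- spacer: The same spacer; origin at the centre of its underside, axes as above.
- cover: The same cover; origin at the centre of its underside, axes as above.
- bottle_blank: Bystander: small reagent bottle with a white cap, 54 mm across, 104 mm tall; origin at the centre of its underside.
- tub_salt: Bystander: white tub with a black lid, 66 mm across, 75 mm tall; origin at the centre of its underside.
- timer: Bystander: flat white timer with three keys, 62 x 68 x 20 mm; origin at the centre of its underside.
Mind the look-alikes: they are no part of the job. There is more than one size of the cover; the job needs the larger.

How it is judged:
By the outcome, as a careful person would: the job done as asked, in the order asked, and still so for the second after the job is handed in, with the robot touching nothing.
It also fails if it takes over 59 s, if anything falls off the work surface, if the arm or the gripper's body presses on something with over 40 N, if the wrist force passes 120 N, or if a joint passes its speed limit or range.

## Robot

A 6-joint arm with a two-finger parallel gripper is mounted at the origin on a cart in front of the work surface, level with it; the furniture and walls round the work are solid. World frame = base frame: x ahead of the robot, y to its left, z up, the work surface at z = 0. Lengths are in m, angles in rad, forces in N, time in s.
With the tool pointing down it reaches from about 0.25 to 0.775 m from the base axis. Payload 4 kg.
Tool frame: the origin (TCP) lies on the centre line of the jaws, within the pads' length; the fingertips stand 17 mm ahead of it and the grasp point (between the pads) lies 2 mm behind it; z points along the fingers, y is the line along which they close (so a half turn about z gives the same grasp; the last joint's range is limited). The gripper opens to 94 mm and grips with 3 to 60 N. Pads are 16 mm wide; open, the fingers measure 119 mm over their backs; the gripper's body (75 mm by 177 mm) begins 78 mm behind the grasp point.
Start: joints at [1.24, 0.087, 1.371, -0, 1.684, -0.103], TCP at [0.124, 0.536, 0.223] pointing down, gripper open.
Joint ranges: [-3.1, 3.1], [-0.76, 2.03], [0.27, 2.55], [-1.08, 4.22], [0.17, 2.65], [-2.57, 2.57]. Speed limits (rad/s): [2.79, 2.79, 3.14, 3.14, 3.14, 3.14].

## Interface

Orientations are given as a unit quaternion [w, x, y, z].
In Python, from bench import env, hand, imaging, job gives the robot as it stands. Calls block until the motion is done:
- env.move_ptp(position, orientation): joint-space move of the TCP to a pose.
- env.move_linear(position, orientation=None, vel=0.15): straight line of the TCP; orientation=None keeps the orientation; vel is the mean speed in m/s.
- env.set_joints(angles): joint-space move.
- hand.gripper_to(opening, f_grip=None): finger opening in m; f_grip is the grip in N (None keeps the last); returns when the fingers have stopped.
- env.hold(seconds).
- env.inverse_kinematics(position, orientation): joint angles nearest the present ones, or None.
- env.observe(): the state.
- imaging.camera(name): name is "side" or "top"; returns a dict with "color" (420x560x3 uint8, red, green, blue), "fx", "fy", "cx", "cy" (pixels), "D" ([k1, k2, p1, p2, k3] as OpenCV has them; the pictures are not rectified), "xyz" and "rotation" of the camera in the world. Camera axes: x right, y up, looking along -z (the intrinsics and any distortion apply to the point x, -y, -z); pixel columns grow to the right and rows downward; lengths in m; the calibration is good to about 2 mm. A picture is of the moment at which its call begins. There is no depth.
A pose or a line that the arm cannot do raises env.PlanningError and nothing moves.
- job.sign_off(): hands the job in; it is judged then, once.
The state is a dict: "time_s": time; "joints": joint angles; "joint_velocities": joint speeds; "effort": joint torques, N m; "tcp_pos": TCP position; "ee_rot": TCP orientation; "force": force on the tool from outside, world axes, zero at the start; "moment": the same for the moment, N m; "finger_gap": finger opening in m; "gripper_force": force on a finger pad.
Only numpy, scipy, OpenCV 4.12 (cv2) and the standard library are available. Lean on these libraries where they do the work, as an engineer would, in place of code of your own. Each camera call takes 0.05 s, during which the arm holds its last target. There are 200 camera calls.

## Working session

There is one attempt and no reset: what is moved stays moved. The work goes in short steps, each a Python script; the robot and the scene stay as the last script left them, time stands still between calls to the robot, and variables do not carry over. Pictures are saved under pics/ and viewed, at most 10 in all, crops included, and the job is handed in when it is done.

```bash
ls; mkdir -p pics
python3 - <<'E'
from bench import env, hand, imaging, job
import cv2
for n in ("top","side"):
    c=imaging.camera(n); cv2.imwrite(f"pics/{n}0.png",c["color"][:,:,::-1])
    print(n,{k:(v if k!="color" else 0) for k,v in c.items()})
s=env.observe();print(s)
E
```

```text
pics
top {'color': 0, 'fx': 446.09953149008186, 'fy': 446.09953149008186, 'cx': 287.4852988232344, 'cy': 206.23217349987956, 'D': array([0.03489148, 0.        , 0.        , 0.        , 0.        ]), 'xyz': array([ 0.47317987, -0.04731005,  1.32177338]), 'rotation': array([-0.70398269, -0.02459766,  0.03941195,  0.708696  ])}
side {'color': 0, 'fx': 432.0762840754664, 'fy': 432.0762840754664, 'cx': 281.92359136630563, 'cy': 203.94924936608473, 'D': array([-0.0970586,  0.       ,  0.       ,  0.       ,  0.       ]), 'xyz': array([0.72303665, 0.57420358, 0.8871781 ]), 'rotation': array([0.11815153, 0.04137769, 0.32188903, 0.93846447])}
{'time_s': 0.1, 'joints': array([ 1.23990329e+00,  8.79113557e-02,  1.37207261e+00,  2.81366878e-05,
        1.68360170e+00, -1.03103201e-01]), 'joint_velocities': array([ 0.00018201, -0.00141219, -0.00411141,  0.0009753 , -0.00044698,
        0.00125237]), 'effort': array([ 2.12664971e-03, -3.41251838e+01, -3.03302944e+01,  7.19341706e-02,
        3.04019137e-02, -1.21540952e-04]), 'tcp_pos': array([0.12405398, 0.53536552, 0.22142013]), 'ee_rot': array([-2.28199432e-04,  1.13647221e-01,  9.93520667e-01, -9.70125823e-04]), 'force': array([ 0.11504654, -0.24508106, -0.27529028]), 'moment': array([-0.06667031, -0.00766117,  0.00734762]), 'gripper_force': 0.0, 'finger_gap': 0.09400270791592719}
```

View pics/top0.png

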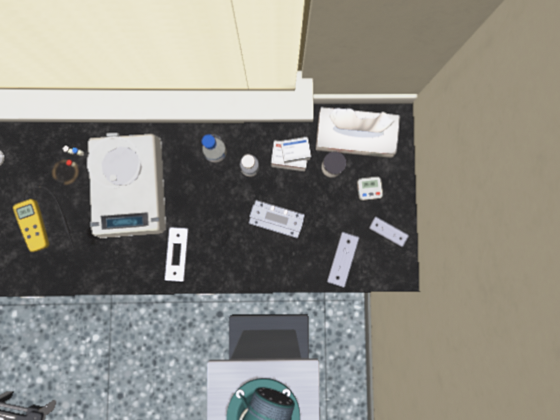

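View pics/side0.png

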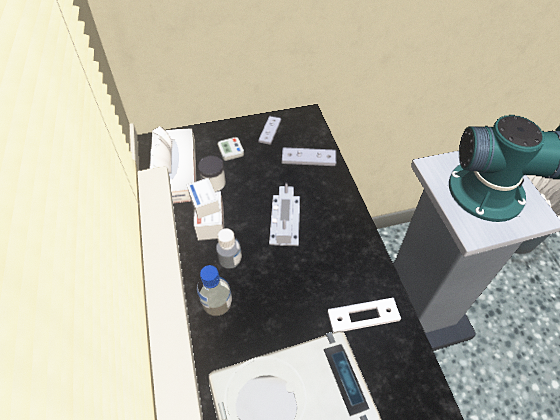

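The top view shows the base with two pins at (277,218), the white spacer with a window at (176,254), and two grey plates at (343,259) and (389,231). The plate at (343,259) is clearly longer (~55 px against ~40 px), so it is the larger cover. The side view shows the same pair at (309,156) and (270,130). I'll confirm this with a crop and measure the holes and outlines.

```bash
cat > h.py <<'E'
import numpy as np, cv2
from scipy.spatial.transform import Rotation as R
from bench import env, hand, imaging, job
def rays(c,px):
    K=np.array([[c["fx"],0,c["cx"]],[0,c["fy"],c["cy"]],[0,0,1]])
    u=cv2.undistortPoints(np.array(px,float).reshape(-1,1,2),K,np.array(c["D"])).reshape(-1,2)
    d=np.c_[u[:,0],-u[:,1],-np.ones(len(u))]
    q=c["rotation"]; return R.from_quat([q[1],q[2],q[3],q[0]]).apply(d)
def plane(c,px,z):
    d=rays(c,px); return c["xyz"]+d*((z-c["xyz"][2])/d[:,2])[:,None]
def tri(c1,p1,c2,p2):
    out=[]
    for a,b in zip(rays(c1,p1),rays(c2,p2)):
        t=np.linalg.lstsq(np.c_[a,-b],c2["xyz"]-c1["xyz"],rcond=None)[0]
        x,y=c1["xyz"]+a*t[0],c2["xyz"]+b*t[1]; out.append(np.r_[(x+y)/2,np.linalg.norm(x-y)])
    return np.array(out)
def proj(c,P):
    K=np.array([[c["fx"],0,c["cx"]],[0,c["fy"],c["cy"]],[0,0,1]]);q=c["rotation"]
    p=R.from_quat([q[1],q[2],q[3],q[0]]).inv().apply(np.atleast_2d(P)-c["xyz"])*[1,-1,-1]
    return cv2.projectPoints(p.reshape(-1,1,3),np.zeros(3),np.zeros(3),K,np.array(c["D"]))[0].reshape(-1,2)
def down(yaw): # tool z down, tool y axis (closing) at angle yaw in world
    y=np.array([np.cos(yaw),np.sin(yaw),0]); z=np.array([0,0,-1.]); x=np.cross(y,z)
    q=R.from_matrix(np.c_[x,y,z]).as_quat(); return q[[3,0,1,2]]
E
python3 - <<'E'
from h import *
np.set_printoptions(precision=4,suppress=True)
boxes={"top":{"spacer":(155,218,200,292),"coverL":(318,226,366,296),"coverS":(363,212,414,252),"base":(240,192,312,244)},
"side":{"spacer":(322,292,408,338),"coverL":(276,142,342,170),"coverS":(255,112,286,146),"base":(264,176,306,252)}}
S=[]
for n in ("top","side"):
    c=imaging.camera(n); g=cv2.cvtColor(c["color"],cv2.COLOR_RGB2GRAY)
    for k,(x0,y0,x1,y1) in boxes[n].items():
        m=(g[y0:y1,x0:x1]>100).astype(np.uint8)
        cs,h=cv2.findContours(m,cv2.RETR_CCOMP,cv2.CHAIN_APPROX_NONE)
        i=max(range(len(cs)),key=lambda j:cv2.contourArea(cs[j]))
        r=cv2.minAreaRect(cs[i]+np.array([x0,y0])); b=cv2.boxPoints(r)
        w=plane(c,b,0.012); 
        print(n,k,"rect c",plane(c,[r[0]],.012)[0][:2],"sides",np.linalg.norm(w[1]-w[0]),np.linalg.norm(w[2]-w[1]),"yaw",np.degrees(np.arctan2(*(w[1]-w[0])[1::-1])))
        # dark blobs weighted inside
        inner=cv2.drawContours(np.zeros_like(m),cs,i,1,-1); 
        for j in range(len(cs)):
            if h[0][j][3]==i:
                mm=cv2.dilate(cv2.drawContours(np.zeros_like(m),cs,j,1,-1),np.ones((3,3)))
                wt=mm*np.clip(190.-g[y0:y1,x0:x1],0,None); yy,xx=np.nonzero(mm); ww=wt[yy,xx]
                p=[(xx*ww).sum()/ww.sum()+x0,(yy*ww).sum()/ww.sum()+y0]
                print("    hole px",np.array(p),mm.sum(),plane(c,[p],.012)[0][:2])
    f=c["color"][:,:,::-1]
    def crop(b,s): return cv2.resize(f[b[1]:b[3],b[0]:b[2]],None,fx=s,fy=s,interpolation=cv2.INTER_CUBIC)
    A=crop((318,208,414,296),4) if n=="top" else crop((250,110,346,170),4)
    B=crop(boxes[n]["base"],5) if n=="top" else crop((256,176,314,252),5)
    for im in (A,B): S.append(cv2.copyMakeBorder(im,0,max(0,390-im.shape[0]),0,max(0,395-im.shape[1]),cv2.BORDER_CONSTANT)[:390,:395])
o=np.vstack([np.hstack(S[:2]),np.hstack(S[2:])])
cv2.imwrite("pics/c1.png",cv2.resize(o,None,fx=.76,fy=.76,interpolation=cv2.INTER_AREA))
E
```

```text
top spacer rect c [0.4549 0.2491] sides 0.15444326930104185 0.056885297401315336 yaw -4.107083685561215
    hole px [174.2614 272.9515] 30 [0.4006 0.253 ]
    hole px [175.9685 253.9062] 272 [0.4552 0.2491]
    hole px [177.6636 234.9606] 30 [0.5099 0.2451]
top coverL rect c [ 0.4358 -0.2359] sides 0.15346015645280872 0.05502097445501341 yaw -17.80477200666108
    hole px [337.2598 277.3078] 39 [ 0.3836 -0.2185]
    hole px [348.0016 241.133 ] 37 [ 0.4882 -0.252 ]
top coverS rect c [ 0.5166 -0.3718] sides 0.04065033235548374 0.1135734589785655 yaw -30.663053490774434
    hole px [400.274  238.0279] 21 [ 0.4963 -0.406 ]
    hole px [376.3644 224.5441] 21 [ 0.5364 -0.3367]
top base rect c [ 0.5557 -0.0409] sides 0.07358083535390189 0.1580907133103948 yaw -16.64590607984331
    hole px [255.8386 221.9664] 21 [0.5462 0.018 ]
    hole px [296.8853 214.7858] 21 [ 0.5666 -0.1027]
side spacer rect c [0.4687 0.258 ] sides 0.18153752533546605 0.07209120052725979 yaw 176.58115857517578
    hole px [327.2873 335.4265] 18 [0.5472 0.2763]
    hole px [326.007  334.4875] 21 [0.5492 0.2737]
    hole px [339.205  319.2487] 38 [0.5114 0.2484]
    hole px [388.08   310.2093] 42 [0.4015 0.2562]
    hole px [363.865  314.9574] 429 [0.4567 0.2528]
side coverL rect c [ 0.4378 -0.2312] sides 0.06392588214256531 0.15313137552984057 yaw -106.1587605462902
side coverS rect c [ 0.5194 -0.3651] sides 0.12655049998017448 0.04400106283763864 yaw -119.39494158187186
side base rect c [ 0.554  -0.0518] sides 0.19601524014090818 0.0780938732577747 yaw -105.33544597775874
    hole px [295.157  236.5143] 38 [0.5463 0.0201]
    hole px [272.649  235.7391] 36 [0.5987 0.0044]
    hole px [296.2965 201.0267] 34 [ 0.5143 -0.0849]
    hole px [275.139  200.1819] 32 [ 0.5665 -0.1011]
```

View pics/c1.png

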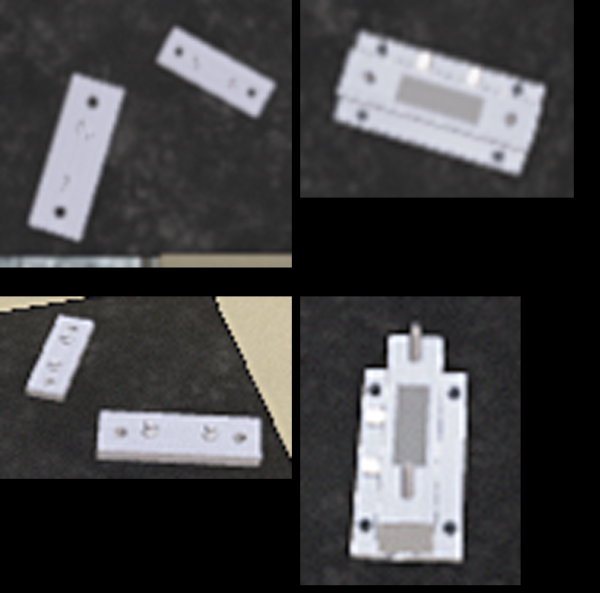

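The crop confirms the larger cover: the plate at top-view pixel (343,259) has a hole spacing of 110 mm against 80 mm for the small one. The spacer's holes are also 110 mm apart. The four bolt heads put the base centre at about (0.5565,-0.041), with both views within 2 mm. Next I'll cross-check with the pins and then grasp the spacer.

```bash
cat >> h.py <<'E'
BASE=np.array([.5565,-.0414]); BY=np.radians(73.1)
SP=np.array([.4556,.2503]); SY=np.radians(-4.13)
CV=np.array([.4359,-.2343]); CY=np.radians(-17.75)
E
python3 - <<'E'
from h import *
np.set_printoptions(precision=4,suppress=True)
t,s=imaging.camera("top"),imaging.camera("side")
print(tri(t,[[258.2,212.3],[295.5,223.3]],s,[[284.2,219.4],[286.5,183.6]]))
e=np.array([np.cos(BY),np.sin(BY)])
P=[np.r_[BASE+k*.055*e,z] for k in(1,-1) for z in (.045,.08)]
print(np.array(P)); print(proj(t,P)); print(proj(s,P))
for nm,c,y in (("sp",SP,SY+np.pi/2),("base",BASE,BY+np.pi/2),("cov",CV,CY+np.pi/2)):
    for k in (0,np.pi):
        for z in (.02,.2):
            print(nm,k>0,z,env.inverse_kinematics(np.r_[c,z],down(y+k)))
E
```

```text
[[ 0.5704  0.008   0.0749  0.0013]
 [ 0.5382 -0.0959  0.0755  0.    ]]
[[ 0.5725  0.0112  0.045 ]
 [ 0.5725  0.0112  0.08  ]
 [ 0.5405 -0.094   0.045 ]
 [ 0.5405 -0.094   0.08  ]]
[[257.6202 212.1542]
 [257.0424 211.1842]
 [294.4149 223.0606]
 [294.8681 222.3958]]
[[283.8828 228.0587]
 [283.9619 219.4019]
 [285.6768 192.1908]
 [285.7966 183.1498]]
sp False 0.02 [ 0.3933  0.1529  1.7153 -0.      1.2734 -1.1054]
sp False 0.2 [ 0.3933  0.0254  1.4799 -0.      1.6362 -1.1054]
sp True 0.02 [ 0.3933  0.1529  1.7153 -0.      1.2734  2.0362]
sp True 0.2 [ 0.3933  0.0254  1.4799 -0.      1.6362  2.0362]
base False 0.02 None
base False 0.2 None
base True 0.02 [-0.1759  0.2319  1.6212 -0.      1.2885  0.1191]
base True 0.2 [-0.1759  0.1105  1.3898 -0.      1.6413  0.1191]
cov False 0.02 [-0.6078  0.1002  1.7747 -0.      1.2667 -1.8688]
cov False 0.2 [-0.6078 -0.0305  1.5358 -0.      1.6363 -1.8688]
cov True 0.02 [-0.6078  0.1002  1.7747 -0.      1.2667  1.2728]
cov True 0.2 [-0.6078 -0.0305  1.5358 -0.      1.6363  1.2728]
```

```bash
cat >> h.py <<'E'
BASE=np.array([.5556,-.0424]); BY=np.radians(73.0)
def st(): 
    s=env.observe(); print("t %.1f gap %.4f grip %.1f F"%(s["time_s"],s["finger_gap"],s["gripper_force"]),s["force"].round(1),"M",s["moment"].round(2),s["tcp_pos"].round(4)); return s
QB=down(BY+np.pi/2+np.pi)
E
python3 - <<'E'
from h import *
q=down(SY+np.pi/2)
hand.gripper_to(.066)
env.move_ptp(np.r_[SP,.12],q); st()
env.move_linear(np.r_[SP,.0205],vel=.12); st()
hand.gripper_to(.045,25); st()
env.move_linear(np.r_[SP,.17],vel=.15); st()
env.move_ptp(np.r_[BASE,.17],QB); st()
t,s=imaging.camera("top"),imaging.camera("side")
T=cv2.resize(t["color"][180:260,225:325,::-1],(400,320),interpolation=cv2.INTER_CUBIC)
S=cv2.resize(s["color"][140:240,235:335,::-1],(400,400),interpolation=cv2.INTER_CUBIC)
cv2.imwrite("pics/hov1.png",np.hstack([cv2.copyMakeBorder(T,0,80,0,0,cv2.BORDER_CONSTANT),S]))
cv2.imwrite("pics/hov1t.bmp",t["color"][:,:,::-1]);cv2.imwrite("pics/hov1s.bmp",s["color"][:,:,::-1])
E
```

```text
t 2.6 gap 0.0660 grip 0.0 F [ 0.9 -0.1  0.2] M [0.05 0.03 0.03] [0.4554 0.2511 0.1204]
t 3.6 gap 0.0663 grip 0.0 F [-0.3 -1.7  0.4] M [ 0.06  0.04 -0.04] [0.4563 0.2507 0.0214]
t 4.0 gap 0.0496 grip 25.0 F [0.2 0.2 2.8] M [0.03 0.03 0.04] [0.4562 0.2506 0.0214]
t 5.1 gap 0.0495 grip 25.0 F [-1.3  0.3 -2. ] M [0.   0.06 0.06] [0.4549 0.25   0.1686]
t 6.3 gap 0.0494 grip 25.0 F [ 0.3  0.2 -0.9] M [-0.02  0.13  0.05] [ 0.5553 -0.0416  0.1695]
```

View pics/hov1.png

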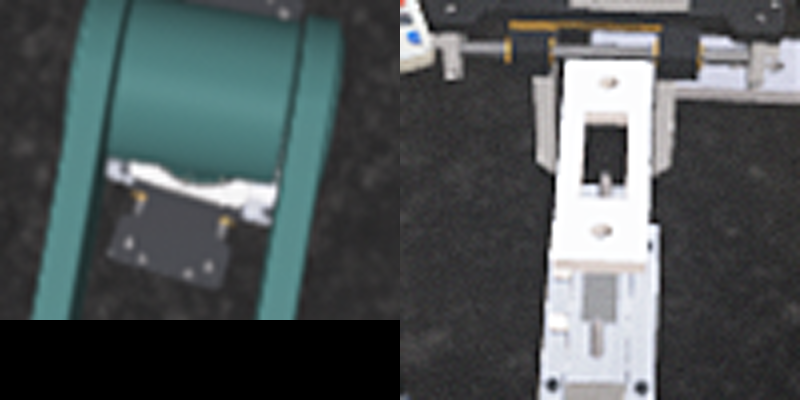

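In the side view the spacer is held level, with its holes at about (287,160) and (285,197) px and the pins below. The arm blocks the top view, so I'll compare hole and pin positions in the side view alone.

Run:
```python
from h import *
np.set_printoptions(precision=4,suppress=True)
s=imaging.camera("side"); o=st()
g=cv2.cvtColor(s["color"],cv2.COLOR_RGB2GRAY).astype(float)
def blob(p,r,lo):
    x0,y0=int(round(p[0]))-r,int(round(p[1]))-r
    w=np.clip(lo-g[y0:y0+2*r+1,x0:x0+2*r+1],0,None); yy,xx=np.mgrid[:2*r+1,:2*r+1]
    return [(w*xx).sum()/w.sum()+x0,(w*yy).sum()/w.sum()+y0]
H=[blob((287.2,160.5),4,225),blob((285.1,197.5),4,225)]
W=plane(s,H,o["tcp_pos"][2]-.0214+.012); print(H,W,W.mean(0),np.linalg.norm(W[0]-W[1]),np.degrees(np.arctan2(*(W[1]-W[0])[1::-1])))
print("expected hole px at cmd pose",proj(s,[np.r_[o["tcp_pos"][:2]+k*.055*np.array([np.cos(BY),np.sin(BY)]),.16] for k in(-1,1)]))
y=R.from_quat(o["ee_rot"][[1,2,3,0]]).as_matrix()[:,1]; print("tool y deg",np.degrees(np.arctan2(y[1],y[0])))
print("side tips z=.08",plane(s,[[284.2,219.0],[286.5,183.2]],.08).mean(0))
```

```text
t 6.4 gap 0.0496 grip 25.0 F [-0.1  0.7 -0.7] M [-0.07  0.08  0.01] [ 0.5555 -0.0412  0.1699]
[[np.float64(287.44769874476987), np.float64(160.4267782426778)], [np.float64(285.87278106508876), np.float64(197.43491124260356)]] [[ 0.5374 -0.0934  0.1605]
 [ 0.5689  0.0119  0.1605]] [ 0.5531 -0.0407  0.1605] 0.10989451512579433 73.3903899588711
expected hole px at cmd pose [[286.5764 160.6343]
 [284.589  197.6713]]
tool y deg -16.862129334638357
side tips z=.08 [ 0.5553 -0.0416  0.08  ]
```

Run:
```python
from h import *
x,y=.558,-.0423
env.move_linear([x,y,.112],QB,vel=.1); env.hold(.2); st()
s=imaging.camera("side")
A=cv2.resize(s["color"][160:240,245:325,::-1],(400,400),interpolation=cv2.INTER_CUBIC)
for z in (.104,.099,.094):
    env.move_linear([x,y,z],vel=.04); o=st()
    if np.linalg.norm(o["force"])>12: print("stop");break
s=imaging.camera("side")
B=cv2.resize(s["color"][160:240,245:325,::-1],(400,400),interpolation=cv2.INTER_CUBIC)
cv2.imwrite("pics/hov2.png",np.hstack([A,B]))
```

```text
t 7.4 gap 0.0496 grip 25.0 F [-0.1  0.7 -0.5] M [-0.08  0.06  0.03] [ 0.5586 -0.0424  0.1131]
t 7.8 gap 0.0498 grip 25.0 F [ 0.6 -0.2 -0.8] M [-0.11  0.11 -0.02] [ 0.5575 -0.0422  0.1033]
t 8.1 gap 0.0497 grip 25.0 F [ 0.   0.1 -1.1] M [-0.05  0.11  0.  ] [ 0.5577 -0.0423  0.0985]
t 8.3 gap 0.0496 grip 25.0 F [ 1.2  0.  -1.6] M [-0.1   0.1   0.01] [ 0.5577 -0.0422  0.0935]
```

View pics/hov2.png

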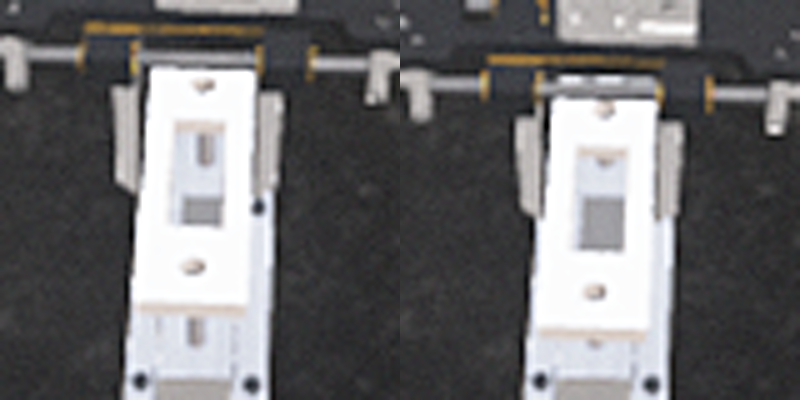

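The left half shows the holes lined up over the pins. In the right half the pin tips have gone into both holes with no force, so I'll keep lowering with force checks.

```bash
cat >> h.py <<'E'
def lower(x,y,z0,zseat,vel=.03,step=.004):
    z=z0
    while z>zseat-.004:
        z-=step; env.move_linear([x,y,z],vel=vel); s=st(); f=s["force"]
        if f[2]>9: print("contact"); return x,y,z
        l=np.hypot(f[0],f[1])
        if l>4: x+=f[0]/l*.0006; y+=f[1]/l*.0006; print("comply")
        if l>20: print("side"); return x,y,z
    return x,y,z
E
python3 - <<'E'
from h import *
print(lower(.558,-.0423,.094,.0664))
E
```

```text
t 8.7 gap 0.0496 grip 25.0 F [ 0.4 -0.1 -1.2] M [-0.    0.05 -0.02] [ 0.5578 -0.0423  0.0897]
t 8.9 gap 0.0496 grip 25.0 F [-0.1 -0.7 -1.4] M [-0.01  0.16 -0.08] [ 0.5579 -0.0423  0.0856]
t 9.2 gap 0.0494 grip 25.0 F [-0.   0.  -1.6] M [-0.02  0.15 -0.02] [ 0.5579 -0.0423  0.0816]
t 9.5 gap 0.0497 grip 25.0 F [-1.1  0.4 -1.6] M [-0.01  0.15 -0.02] [ 0.5579 -0.0423  0.0777]
t 9.8 gap 0.0498 grip 25.0 F [-0.9  0.5 -1.1] M [ 0.07  0.19 -0.02] [ 0.5579 -0.0423  0.0736]
t 10.1 gap 0.0496 grip 25.0 F [-0.6  0.7 -1.7] M [ 0.08  0.23 -0.04] [ 0.5579 -0.0423  0.0696]
t 10.4 gap 0.0498 grip 25.0 F [-0.7  1.5  0.2] M [ 0.19  0.23 -0.03] [ 0.5582 -0.0422  0.0662]
t 10.6 gap 0.0493 grip 25.0 F [-7.5  2.9 16.3] M [ 0.5   1.82 -0.07] [ 0.5582 -0.0422  0.0661]
contact
(0.558, -0.0423, 0.06199999999999997)
```

Run:
```python
from h import *
x,y=.558,-.0423
env.move_linear([x,y,.0662],vel=.05); st()
hand.gripper_to(.066); st()
env.move_linear([x,y,.17],vel=.15)
q=down(CY+np.pi/2+np.pi)
env.move_ptp(np.r_[CV,.13],q); env.hold(.1); st()
t,s=imaging.camera("top"),imaging.camera("side")
env.move_linear(np.r_[CV,.0205],vel=.12); st()
hand.gripper_to(.045,45); st()
env.move_linear(np.r_[CV,.18],vel=.15); st()
env.move_ptp([x,y,.18],QB); env.hold(.2); st()
h=imaging.camera("side")
cv2.imwrite("pics/hov3s.bmp",h["color"][:,:,::-1])
A=cv2.resize(s["color"][150:250,235:335,::-1],(400,400),interpolation=cv2.INTER_CUBIC)
B=cv2.resize(h["color"][140:240,235:335,::-1],(400,400),interpolation=cv2.INTER_CUBIC)
cv2.imwrite("pics/hov3.png",np.hstack([A,B]))
```

```text
t 10.9 gap 0.0498 grip 25.0 F [-1.9  1.6  4.2] M [ 0.26  0.61 -0.07] [ 0.5581 -0.0423  0.0661]
t 11.4 gap 0.0661 grip 0.0 F [-0.1 -0.1  0.9] M [-0.07  0.09  0.07] [ 0.5581 -0.0424  0.066 ]
t 13.4 gap 0.0662 grip 0.0 F [ 0.3 -0.  -0.4] M [-0.06  0.14  0.  ] [ 0.4364 -0.2337  0.1299]
t 14.6 gap 0.0661 grip 0.0 F [-0.5 -0.1  1. ] M [0.03 0.15 0.05] [ 0.4366 -0.2347  0.0214]
t 15.0 gap 0.0492 grip 45.0 F [ 0.2 -0.6  2.7] M [0.08 0.17 0.01] [ 0.4364 -0.2345  0.0212]
t 16.2 gap 0.0492 grip 45.0 F [-0.1  0.5 -2.5] M [-0.    0.09  0.03] [ 0.4353 -0.2339  0.1786]
t 17.4 gap 0.0492 grip 45.0 F [ 0.5  0.5 -1.8] M [-0.07  0.08  0.02] [ 0.5577 -0.0433  0.18  ]
```

View pics/hov3.png

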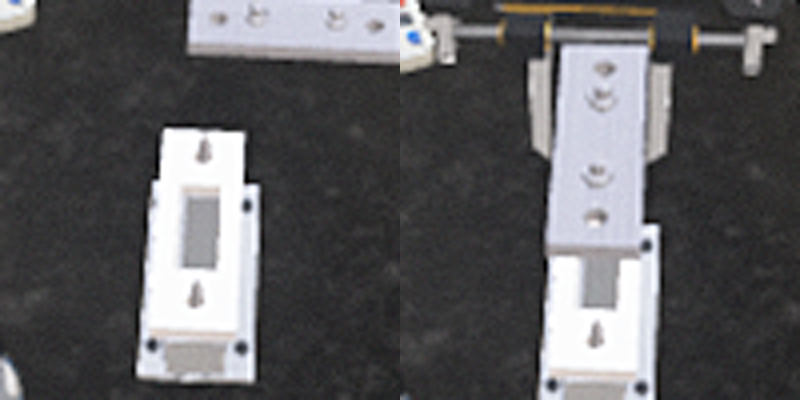

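Left: the spacer is seated with both pins through it. Right: the cover is held ports up, with its holes at about (286.3,157.3) and (284,194.3) px. I'll measure where it sits along its length before lowering.

Run:
```python
from h import *
np.set_printoptions(precision=4,suppress=True)
s=imaging.camera("side"); o=st()
g=cv2.cvtColor(s["color"],cv2.COLOR_RGB2GRAY).astype(float)
def blob(p,r,lo):
    x0,y0=int(round(p[0]))-r,int(round(p[1]))-r
    w=np.clip(lo-g[y0:y0+2*r+1,x0:x0+2*r+1],0,None); yy,xx=np.mgrid[:2*r+1,:2*r+1]
    return [(w*xx).sum()/w.sum()+x0,(w*yy).sum()/w.sum()+y0]
med=np.median(g[165:190,278:294]); print(med)
H=[blob((286.25,157.25),3,med-15),blob((284,194.25),3,med-15)]
W=plane(s,H,o["tcp_pos"][2]-.0214+.012); m=W.mean(0)
print(H,m,"len",np.linalg.norm(W[0]-W[1]),np.degrees(np.arctan2(*(W[1]-W[0])[1::-1])))
d=m[:2]-o["tcp_pos"][:2]; e=np.array([np.cos(BY),np.sin(BY)]); n=np.array([e[1],-e[0]])
print("cover-tcp along",d@e,"across",d@n)
d=np.array([.5531,-.0407])-np.array([.5555,-.0412]); print("spacer-tcp was",d@e,d@n)
```

```text
t 17.5 gap 0.0491 grip 45.0 F [ 0.5  0.9 -1.9] M [-0.07  0.09 -0.  ] [ 0.5578 -0.0431  0.1801]
211.0
[[np.float64(286.15676567656766), np.float64(156.83498349834983)], [np.float64(284.06304985337243), np.float64(193.5791788856305)]] [ 0.556  -0.0436  0.1707] len 0.10918187986523067 72.91407087953209
cover-tcp along -0.0009990054681532122 across -0.0015562516216682339
spacer-tcp was -0.00022353971335303772 -0.0024413172666726134
```

Run:
```python
from h import *
x,y=.5582,-.0417
env.move_linear([x,y,.108],QB,vel=.1); env.hold(.1); st()
print(lower(x,y,.106,.0784))
```

```text
t 18.5 gap 0.0495 grip 45.0 F [ 0.1 -0.3 -2. ] M [-0.06  0.12 -0.03] [ 0.559  -0.0418  0.1092]
t 18.9 gap 0.0488 grip 45.0 F [ 0.5 -0.4 -1.8] M [-0.13  0.11  0.02] [ 0.558  -0.0417  0.1017]
t 19.1 gap 0.0490 grip 45.0 F [ 0.5 -1.2 -1.2] M [-0.06  0.08  0.03] [ 0.558  -0.0417  0.0976]
t 19.4 gap 0.0492 grip 45.0 F [ 0.2 -0.5 -3.1] M [-0.09  0.04  0.  ] [ 0.558  -0.0417  0.0936]
t 19.7 gap 0.0492 grip 45.0 F [-1.3 -1.2 -0.8] M [-0.09  0.09 -0.02] [ 0.558  -0.0416  0.0896]
t 20.0 gap 0.0492 grip 45.0 F [-0.2  0.2 -2.4] M [-0.06  0.13 -0.04] [ 0.558  -0.0417  0.0856]
t 20.3 gap 0.0493 grip 45.0 F [ 0.3 -0.1 -2.1] M [-0.05  0.06 -0.01] [ 0.558  -0.0417  0.0816]
t 20.6 gap 0.0490 grip 45.0 F [ 0.7  0.3 -0.9] M [-0.07 -0.11 -0.01] [ 0.5586 -0.0417  0.0783]
t 20.8 gap 0.0494 grip 45.0 F [-5.4  0.5 13.2] M [0.07 1.23 0.02] [ 0.5587 -0.0418  0.0781]
contact
(0.5582, -0.0417, 0.07399999999999997)
```

Contact came at the expected seat height (0.0781). Now I'll release, retreat and look.

Run:
```python
from h import *
x,y=.5582,-.0417
env.move_linear([x,y,.0781],vel=.05); st()
hand.gripper_to(.066); st()
env.move_linear([x,y,.2],vel=.15)
env.move_ptp([.40,.25,.25],down(SY+np.pi/2)); env.hold(.2); st()
s,t=imaging.camera("side"),imaging.camera("top")
A=cv2.resize(s["color"][160:260,235:335,::-1],(400,400),interpolation=cv2.INTER_CUBIC)
B=cv2.resize(t["color"][170:270,227:327,::-1],(400,400),interpolation=cv2.INTER_CUBIC)
cv2.imwrite("pics/end.png",np.hstack([A,B]))
```

```text
t 21.1 gap 0.0496 grip 45.0 F [-0.2  0.6  3.3] M [-0.1   0.13 -0.05] [ 0.5584 -0.0417  0.0782]
t 21.6 gap 0.0659 grip 0.0 F [-0.5  0.6  0.5] M [-0.06  0.12  0.01] [ 0.5582 -0.0417  0.0779]
t 24.0 gap 0.0662 grip 0.0 F [0.5 1.  0.6] M [ 0.   -0.01 -0.02] [0.4005 0.2493 0.2496]
```

View pics/end.png

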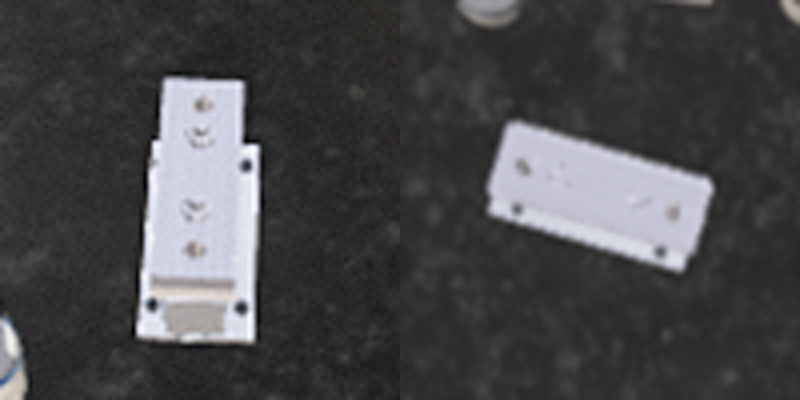

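The cover lies flat and square on the spacer, ports up. Pins show in both holes, at crop (203,104) and (195,249) in the side view and (522,166) and (673,211) in the top view.

```bash
python3 -c "
from bench import job
print(job.sign_off())"
```

```text
the job is handed in; nothing more can be done
None
```

The flow cell is assembled and handed in at about 24 s: the spacer and then the larger cover, ports up, were lowered down the pins until they seated, with at most about 18 N at the wrist; the bottle, tub and timer were not touched.

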